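Hang a tip-rack carrier on the gravity feed rail and lock it at the stop

ROBOT

A 6-joint arm with a two-finger parallel gripper is mounted at the origin on the work surface. World frame = base frame: x ahead of the robot, y to its left, z up, the work surface at z = 0. Lengths are in m, angles in rad, forces in N, time in s.
With the tool pointing down it reaches from about 0.3 to 0.95 m from the base axis. Payload 3.1 kg.
Tool frame: the origin (TCP) lies at the very end of the fingers, on their centre line; the grasp point (between the pads) lies 19 mm behind it; z points along the fingers, y is the line along which they close (so a half turn about z gives the same grasp; the last joint's range is limited). The gripper opens to 85 mm and grips with 20 to 120 N. Pads are 22 mm wide; open, the fingers measure 114 mm over their backs; the gripper's body (76 mm by 85 mm) begins 54 mm behind the grasp point. The pads swing forward as they close: fully open they stand 13 mm farther back than shut.
Start: joints at [-1.406, 0.308, 1.634, -0, 1.2, -0.07], TCP at [0.145, -0.608, 0.231] pointing down, gripper open.
Joint ranges: [-3.06, 3.06], [-0.79, 1.96], [0.05, 2.63], [-1.19, 4.34], [0.05, 2.64], [-2.94, 2.94]. Speed limits (rad/s): [2.79, 2.79, 3.14, 3.14, 3.14, 3.14].

INTERFACE

Orientations are given as a rotation vector (axis times angle).
In Python, from cell import get_obs, capture, calibration, hand_in gives the robot as it stands. The module is installed in compiled form; this text tells all that it offers.
- The arm moves only by the tool arm_command, never from a script. Its argument "deltas" is a list of rows, each a list of 3 entries, a list of its own where there are three numbers: the opening, from -1 (shut) to 1 (fully open), then the shift along the tool's x, y, z in cm, then the turn, a rotation vector about the tool's x, y, z in units of 6 degrees (1.0 is 6 degrees). In form: [[jaw, [tx, ty, tz], [wx, wy, wz]], ...]. A call has 1 to 5 rows; each row shifts and turns the commanded pose from where the row before left it, along the tool's axes as they then stand; what a row does not reach is not made up. A row lasts 1/10 s, in which the tool goes at most 50 mm and 8.59 degrees, less where a joint would pass 70% of its speed; a pose out of reach is approached as far as the arm can. A call with a gripper value outside its range is refused whole. The fingers move at their own pace and stop on an object; "force" is the grip in N (left out, the last holds). Time passes only in rows, so rows that do not move let the fingers close. It gives the time, the measured TCP pose, the force, the opening and the grip force at its end, in the units of the state.
- get_obs(): the state, without advancing time (a new reading comes with each control period).
- capture(name): name is "scene" or "top" or "wrist"; returns the picture (480x640x3 uint8, red, green, blue); there is no depth.
- calibration(name): a dict with "mtx" (3x3 intrinsics, pixels), "D" ([k1, k2, p1, p2, k3] as OpenCV has them; the pictures are not rectified), "rvec" (rotation vector, rad) and "tvec" (3), from world to camera coordinates, as OpenCV has them. Camera axes: x right, y down, z forward; pixel columns grow to the right and rows downward; lengths in m; the calibration is good to about 2 mm. A picture is of the moment at which its call begins: read the wrist's pose just before it. calibration takes no time and is no camera call; for the wrist camera it gives the pose at the moment of the call.
- hand_in(): hands the job in; it is judged then, once.
The state is a dict: "t": time; "q": joint angles; "dq": joint speeds; "effort": joint torques, N m; "ee_pos": TCP position; "tool_rot": TCP orientation; "force": force on the tool from outside, world axes, zero at the start; "ft_torque": the same for the moment, N m; "width": opening from 0.0 (shut) to 1.0 (fully open); "finger_force": force on a finger pad.
Only numpy, scipy, OpenCV 4.12 (cv2) and the standard library are available. Lean on these libraries where they do the work, as an engineer would, in place of code of your own. Each camera call takes 0.05 s, during which the arm holds its last target. There are 200 camera calls.

TASK

Pick up the hooked roller carrier with the pipette-tip rack by its top handle, hang it by its rollers on the raised end of the sloped feed rail and let go, so that it rolls down to the stop by itself, without being pushed. When it rests against the stop, swing the keeper arm fully closed across the rail behind it. Leave the other things on the bench where they are.

Things in the scene. Friction and masses are not known exactly. Their poses are not given: they have to be found in the camera images.
- carrier_grip (a point): Centre of the handle of the loose roller carrier (C-shaped steel sheet with white tip rack, 0.3-0.46 kg, 184 mm tall, upright on the bench). Handle: grey block 16 (x) x 52 (y) x 50 mm high on the very top, centre 159 mm above the underside; pinch it from above across x. Axes: x = the C's open side, at the start roughly away from the robot; y = along the rail when hung; z = up.
- carrier_seat (a point): Carrier point midway between its two rollers at the bottom of their treads, 61 mm straight below the handle centre; same axes; lies on the rail's top when hung. Rollers at y = -30 and +30 mm, axles along x, tread 22 mm dia, 20 mm wide between flanges reaching 5 mm lower. Let go on the slope they roll freely, lightly braked: 2 to 5 s to the stop.
- carrier_rack (a point): Carrier point on the tip rack's top, 46 mm straight below carrier_seat, 52 mm above the underside; same axes. Rack and tray: x -40..+42, y -48..+48 mm. Spine plate at x = -40..-36 mm. The gap between rack and roller flanges (41 mm high, open to +x) is the throat: the rail enters it sideways as the carrier moves along its +x; then lower it onto the rail.
- rail: Dark steel flat bar, 10 mm wide, 14 mm high, sloped 7 degrees, on a white stand. Origin on its top edge near mid length, 150 mm above the bench. Axes tilt with it: y = along it, uphill, to the robot's left; z = square to its top; x = across, away from the robot. Runs y -192..+217 mm. White end frames at y = -200, +215; tie bar 10 mm high on the bench at x = -70 mm.
- rail_high (a point): Point on the rail's top at its raised end, y = +115 mm in the rail's frame (same axes as the rail): hang the carrier with its seat point here (30 mm either way along the rail is fine), entering from the robot's side, carrier x and y along the rail's x and y.
- rail_stop (a point): Point on the rail's top at the low end, y = -130 mm in the rail's frame, where the carrier's seat point lies when the carrier rests against the grey stop plate (plate face 48 mm further downhill).
- keeper (a joint): Angle of the keeper, an aluminium arm turning about the rail's z axis on a post on the robot's side of the rail: 0 = closed, pointing along the rail's +x across the rail (end stop there); 1.57 = pointing uphill; 2.1 = fully open. Starts open (1.5 to 1.8), stays where it is left, needs under 1 N at the knob.
- keeper_knob (a point): Black upright round knob on the keeper arm's end, 20 mm diameter, 62 mm high. This point is on its axis, 52 mm above the level of the rail's top, 24 mm below the knob's top and 28 mm above the arm's upper face. Can be pinched from above or pushed.
- keeper_hinge (a point): Point on the keeper's turning axis, level with the knob point, 95 mm from it: x = -70, y = -60, z = +52 mm in the rail's frame (same axes as the rail). The post and hub end 24 mm below this point.
- tipbox_center (a point): Bystander: centre of a loose closed tip box without any hook, 76 x 100 x 67 mm high. It may stand left or right of the carrier.
- wellplate_center (a point): Bystander: centre of a flat white well plate 85 x 127 x 15 mm.
- bottle_center (a point): Bystander: centre of a standing glass bottle, 66 mm diameter, 160 mm high.
Things that resemble listed ones, but are neither listed nor needed, are in the scene too. Leave any green look-alike of the part that bears carrier_grip alone.

How it is judged:
On the way, in this order (a step that is already met when the one before it is completed fails the run):
1. the carrier hangs by its rollers on the raised end of the rail, let go, keeper still open (x of carrier_seat in the frame of rail between -0.009 and 0.009 m and z of carrier_seat in the frame of rail between -0.006 and 0.007 m and angle between the z axis of carrier_seat and the z axis of rail, either way round below 0.12 rad and y of carrier_seat in the frame of rail between 0.03 and 0.19 m and contact force between each of the arm, the fingers and carrier below 0.1 N and value of joint keeper above 0.8 rad), for 0.04 s.
2. the carrier has rolled to rest against the stop, not touched, keeper still open (x of carrier_seat in the frame of rail between -0.009 and 0.009 m and z of carrier_seat in the frame of rail between -0.006 and 0.007 m and angle between the z axis of carrier_seat and the z axis of rail, either way round below 0.12 rad and y of carrier_seat in the frame of rail between -0.14 and -0.12 m and contact force between each of the arm, the fingers and carrier below 0.1 N and linear speed of carrier below 0.02 m/s and value of joint keeper above 0.6 rad), for 0.2 s.
At the end, for the whole second after the job is handed in: Carrier hung by its rollers on the rail (seat point within 9 mm sideways, 7 mm in height, 0.12 rad), within 10 mm of its place at the stop, at rest, untouched; keeper within 0.12 rad of closed; tip box, well plate and bottle within 30 mm of where they stood (x of carrier_seat in the frame of rail between -0.009 and 0.009 m and z of carrier_seat in the frame of rail between -0.006 and 0.007 m and angle between the z axis of carrier_seat and the z axis of rail, either way round below 0.12 rad and y of carrier_seat in the frame of rail between -0.14 and -0.12 m and contact force between each of the arm, the fingers and carrier below 0.1 N and linear speed of carrier below 0.02 m/s and value of joint keeper below 0.12 rad and distance of each of tipbox_center, wellplate_center, bottle_center from where it was at the start of the episode below 0.03 m).
It fails at once if the robot pushes or drags the carrier along the rail between the raised end and the stop (x of carrier_seat in the frame of rail between -0.009 and 0.009 m and z of carrier_seat in the frame of rail between -0.006 and 0.007 m and angle between the z axis of carrier_seat and the z axis of rail, either way round below 0.12 rad and y of carrier_seat in the frame of rail between -0.115 and 0.02 m and contact force between any of the fingers, the arm and carrier above 0.5 N).
It fails at once if a bystander is moved more than 30 mm (distance of any of tipbox_center, wellplate_center, bottle_center from where it was at the start of the episode above 0.03 m).
It also fails if it takes over 61 s, if anything falls off the work surface, if the arm or the gripper's body presses on something with over 40 N, if the wrist force passes 120 N, or if a joint passes its speed limit or range.

## Working session

There is one attempt and no reset: what is moved stays moved. The work goes in short steps, Python scripts to look and compute and a tool call to move; the robot and the scene stay as the last step left them, time stands still between calls to the robot, and variables do not carry over. Pictures are saved under pics/ and viewed, at most 10 in all, crops included, and the job is handed in when it is done.

Besides the shell and the picture viewer there is one more tool, called after ">>>" in YAML: its name, and indented under it one key for each argument. arm_command: Moves the arm, as the interface text tells. Its arguments: {"type":"object","properties":{"deltas":{"type":"array","items":{"type":"array"}},"force":{"type":"number"}},"required":["deltas"]}

```bash
mkdir -p pics; python3 - <<'E'
from cell import *
import cv2,numpy as np
o=get_obs();print({k:np.round(v,3) for k,v in o.items()})
for n in("scene","top"):
    cv2.imwrite(f"pics/{n}0.png",capture(n)[:,:,::-1])
    c=calibration(n);R=cv2.Rodrigues(np.array(c["rvec"]))[0];print(n,np.round(c["mtx"],1).tolist(),np.round(c["D"],3),(-R.T@np.array(c["tvec"]).ravel()).round(3),R[2].round(3))
E
```

```text
{'t': np.float64(0.0), 'q': array([-1.406,  0.309,  1.635, -0.   ,  1.2  , -0.07 ]), 'dq': array([-0.001,  0.001,  0.   , -0.001,  0.001, -0.   ]), 'effort': array([ 1.0000e-03, -4.1525e+01, -2.7666e+01,  0.0000e+00,  1.0000e-02,
       -0.0000e+00]), 'ee_pos': array([ 0.145, -0.607,  0.23 ]), 'tool_rot': array([-3.118, -0.368,  0.   ]), 'force': array([ 1.354, -1.462,  0.736]), 'ft_torque': array([ 0.071,  0.024, -0.066]), 'finger_force': np.float64(0.0), 'width': np.float64(0.998)}
scene [[533.9, 0.0, 316.8], [0.0, 533.9, 231.6], [0.0, 0.0, 1.0]] [-0.  0.  0.  0.  0.] [1.366 0.682 0.931] [-0.636 -0.493 -0.594]
top [[439.0, 0.0, 311.2], [0.0, 439.0, 242.8], [0.0, 0.0, 1.0]] [-0.074  0.     0.     0.     0.   ] [0.33  0.011 1.154] [ 0.158 -0.002 -0.987]
```

View pics/scene0.png

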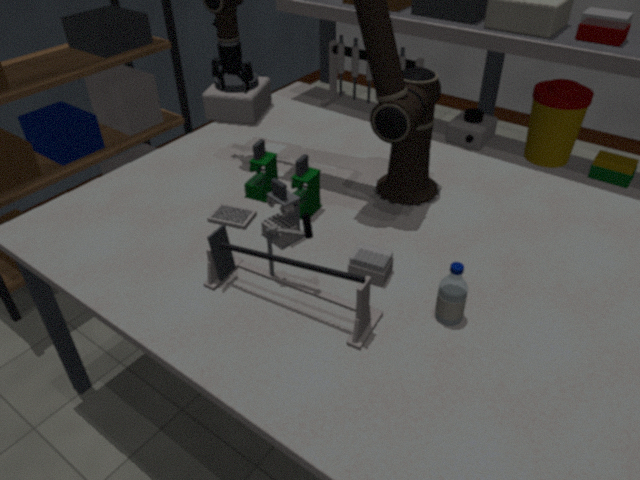

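View pics/top0.png

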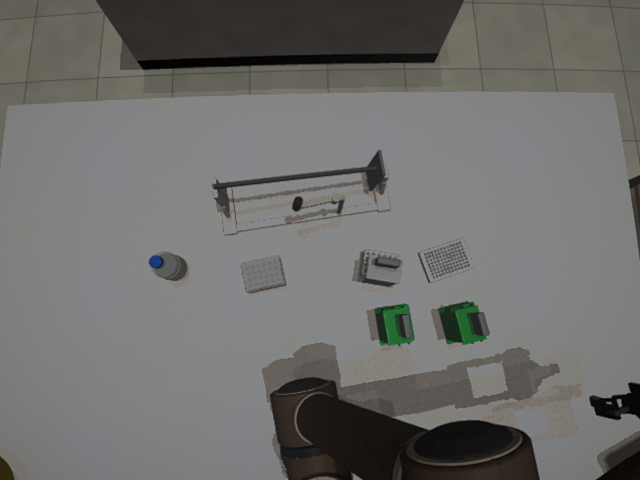

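The scene view shows the carrier at (282,215), behind it two green look-alikes, and the rail running from (215,245) to (365,280). In the top view the carrier handle is at about (388,262), the keeper knob at (297,203), the hub at (340,205), the rail from (215,185) to (378,172), the tip box at (263,273), the plate at (446,260) and the bottle at (167,265). Next I'll enlarge both.

```bash
python3 - <<'E'
import cv2,numpy as np
t=cv2.imread("pics/top0.png")[140:290,205:405]
s=cv2.imread("pics/scene0.png")[170:350,195:395]
a=cv2.resize(t,None,fx=4,fy=4,interpolation=cv2.INTER_CUBIC)
cv2.imwrite("pics/tc.png",cv2.convertScaleAbs(a,alpha=1.5))
b=cv2.resize(s,None,fx=3.3,fy=3.3,interpolation=cv2.INTER_CUBIC)
cv2.imwrite("pics/sc.png",cv2.convertScaleAbs(b,alpha=1.5))
E
```

```text
(no output)
```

View pics/tc.png

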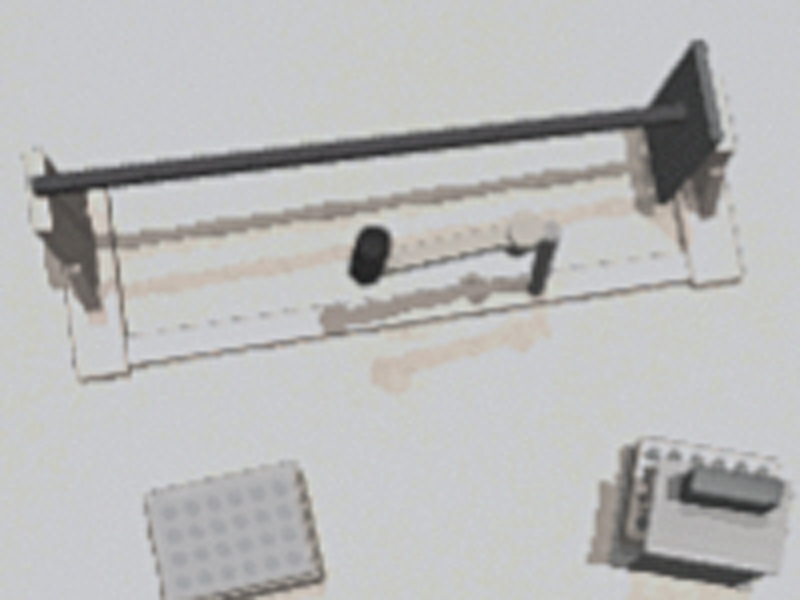

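View pics/sc.png

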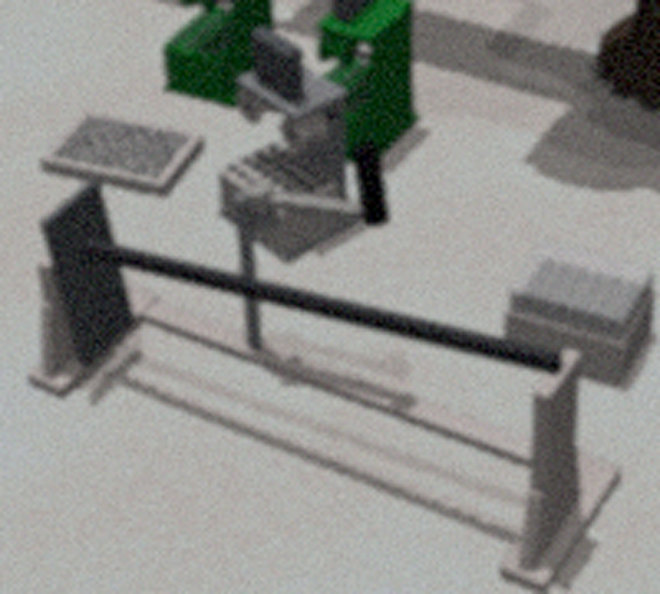

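Both crops agree. In the top crop the rail runs from (38,184) to (650,115), the knob top is at about (375,243), the hub at (530,232) and the handle top at about (735,487). The carrier's spine side faces the robot and its open side faces the rail.

```bash
cat > h.py <<'E'
from cell import *
import cv2,numpy as np
from scipy.spatial.transform import Rotation as Ro
def ray(c,uv):
    R=Ro.from_rotvec(np.ravel(c["rvec"])).as_matrix();t=np.ravel(c["tvec"])
    p=cv2.undistortPoints(np.array([[uv]],float),np.array(c["mtx"]),np.array(c["D"]))[0,0]
    return -R.T@t, R.T@np.array([p[0],p[1],1])
def onz(c,uv,z):
    o,d=ray(c,uv);return o+d*(z-o[2])/d[2]
def proj(c,P):
    return cv2.projectPoints(np.atleast_2d(np.array(P,float)),np.ravel(c["rvec"]),np.ravel(c["tvec"]),np.array(c["mtx"]),np.array(c["D"]))[0][:,0]
def tool_delta(target):  # world target TCP -> tool-frame shift in cm
    o=get_obs();return (Ro.from_rotvec(o["tool_rot"]).inv().apply(np.array(target)-o["ee_pos"])*100).round(2)
E
python3 - <<'E'
from h import *
c=calibration("top");s=calibration("scene")
T=lambda u,v,z:onz(c,(204.5+u/4+.125,139.5+v/4+.125),z)
S=lambda u,v,z:onz(s,(194.5+u/3.3,169.5+v/3.3),z)
hi=T(38,183,.1764);lo=T(650,113,.1283)
d=hi-lo;print("rail top view",hi.round(3),lo.round(3),np.hypot(*d[:2]),"yaw",np.arctan2(-d[0],d[1]))
print("scene",S(560,355,.1764).round(3),S(95,247,.1283).round(3))
print("handle top",T(735,485,.184).round(3),[x.round(3) for x in(T(692,470,.184),T(778,486,.184))],"scene",S(278,45,.184).round(3))
print("knob top",T(375,240,.226).round(3),"hub",T(533,228,.165).round(3))
w=calibration("wrist");o=get_obs();Rw=Ro.from_rotvec(np.ravel(w["rvec"])).as_matrix();p=-Rw.T@np.ravel(w["tvec"])
Rt=Ro.from_rotvec(o["tool_rot"]);print("wrist cam in tool",Rt.inv().apply(p-o["ee_pos"]).round(3),(Rt.inv().as_matrix()@Rw.T).round(2).tolist(),np.round(w["mtx"],0).tolist())
print(Rt.as_matrix().round(3).tolist())
E
```

```text
rail top view [0.625 0.231 0.176] [ 0.676 -0.132  0.128] 0.3656994031112298 yaw 0.13764886562134704
scene [0.63  0.236 0.176] [ 0.684 -0.138  0.128]
handle top [ 0.44  -0.162  0.184] [array([ 0.449, -0.138,  0.184]), array([ 0.439, -0.186,  0.184])] scene [ 0.452 -0.152  0.184]
knob top [0.574 0.035 0.226] hub [ 0.595 -0.055  0.165]
wrist cam in tool [ 0.065 -0.001 -0.143] [[0.0, -0.97, -0.26], [1.0, 0.0, -0.0], [0.0, -0.26, 0.97]] [[362.0, 0.0, 320.0], [0.0, 362.0, 240.0], [0.0, 0.0, 1.0]]
[[0.973, 0.233, -0.0], [0.233, -0.973, 0.002], [0.0, -0.002, -1.0]]
```

>>> arm_command:
  deltas:
    - [1,[3.3,-3.0,-1.5],[0,0,0]]
    - [1,[3.3,-3.0,-1.5],[0,0,0]]
    - [1,[3.3,-3.0,-1.5],[0,0,0]]
    - [1,[3.3,-3.0,-1.5],[0,0,0]]
    - [1,[3.3,-3.0,-1.0],[0,0,0]]

```text
t: 0.6
ee_pos: [0.2717, -0.4222, 0.302]
tool_rot: [3.119, 0.367, 0.001]
force: [0.2, -0.9, -0.3]
width: 1.001
finger_force: 0.0
```

>>> arm_command:
  deltas:
    - [1,[3.3,-3.0,0],[0,0,0]]
    - [1,[3.3,-3.0,0],[0,0,0]]
    - [1,[3.3,-3.0,0],[0,0,0]]
    - [1,[3.3,-3.0,0],[0,0,0]]
    - [1,[3.3,-3.0,0],[0,0,0]]

```text
t: 1.1
ee_pos: [0.397, -0.2375, 0.301]
tool_rot: [-3.12, -0.368, 0.0]
force: [0.7, -1.1, 0.6]
width: 1.0
finger_force: 0.0
```

>>> arm_command:
  deltas:
    - [1,[3.3,-3.0,0],[0,0,-1.35]]
    - [1,[0,0,0],[0,0,-1.35]]
    - [1,[0,0,0],[0,0,-1.35]]
    - [1,[0,0,0],[0,0,-1.35]]
    - [1,[0,0,0],[0,0,-1.35]]

```text
t: 1.6
ee_pos: [0.4214, -0.2019, 0.3007]
tool_rot: [-2.794, -1.434, 0.001]
force: [-0.6, -1.1, 0.0]
width: 0.996
finger_force: 0.0
```

>>> arm_command:
  deltas:
    - [1,[0,0,0],[0,0,-1.35]]
    - [1,[0,0,0],[0,0,-1.35]]
    - [1,[0,0,0],[0,0,-1.35]]
    - [1,[0,0,0],[0,0,0]]

```text
t: 2.0
ee_pos: [0.4213, -0.2023, 0.3008]
tool_rot: [-2.437, -1.982, 0.001]
force: [-0.1, 0.4, 0.2]
width: 1.0
finger_force: 0.0
```

```bash
python3 - <<'E'
from h import *
o=get_obs();print(o["t"],o["ee_pos"].round(3),Ro.from_rotvec(o["tool_rot"]).as_matrix().round(3).tolist(),o["q"].round(2))
cv2.imwrite("pics/w1.png",capture("wrist")[:,:,::-1])
E
```

```text
2.0 [ 0.421 -0.202  0.301] [[0.204, 0.979, -0.001], [0.979, -0.204, 0.001], [0.0, -0.001, -1.0]] [-0.54 -0.07  1.91 -0.    1.3  -0.34]
```

View pics/w1.png

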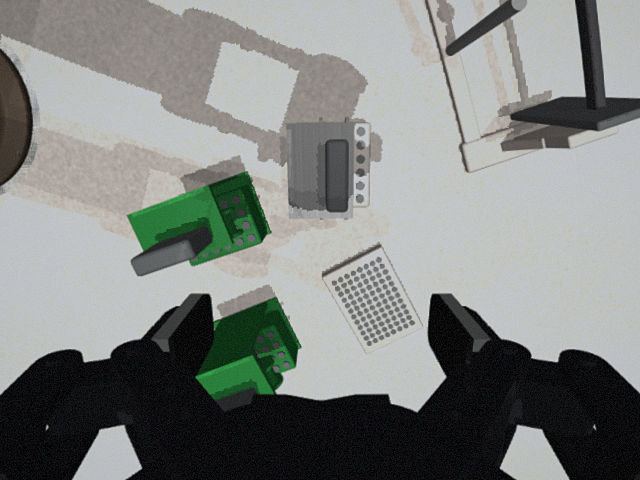

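The handle's top is at about (327–348, 140–212), nearly parallel to the tool's x. The plate is at (372,300) and the green look-alikes are at (200,220) and (250,330). I'll measure the handle precisely.

```bash
python3 - <<'E'
from h import *
im=cv2.imread("pics/w1.png");g=cv2.cvtColor(im,cv2.COLOR_BGR2GRAY)
print(g[175,285:380:2]);print(g[125:225:3,337])
m=np.zeros_like(g);m[132:218,316:356]=(g[132:218,316:356]<85)*255
m=cv2.morphologyEx(m,cv2.MORPH_OPEN,np.ones((3,3)))
n=max(cv2.findContours(m,0,2)[0],key=cv2.contourArea);b=cv2.boxPoints(cv2.minAreaRect(n));print(cv2.minAreaRect(n))
c=calibration("wrist");P=np.array([onz(c,p,.184) for p in b]);print(P.round(4),P.mean(0))
for i in (0,1):
    e=P[i+1]-P[i];print(np.linalg.norm(e),np.degrees(np.arctan2(e[1],e[0])))
o=get_obs();M=Ro.from_rotvec(o["tool_rot"]).as_matrix();print(np.degrees(np.arctan2(M[1,0],M[0,0])))
E
```

```text
[191 150 129 112 116 103 112 108 116 107 107 111 110 114 107 110 117  88
  89  89  62  61  77  80  81  78  84  77  79  81  69  62 111 110 138 204
 158 112  74 106 147 197 158 195 198 197 196 197]
[118 116 115 113 118  59  84  88  79  81  83  78  81  80  83  77  81  78
  77  79  83  80  78  77  70  72  70  72  61 119 161 184 199 193]
((333.67156982421875, 174.88214111328125), (29.391164779663086, 72.5620346069336), 2.385944128036499)
[[ 0.4222 -0.1834  0.184 ]
 [ 0.4348 -0.1339  0.184 ]
 [ 0.4546 -0.1389  0.184 ]
 [ 0.4429 -0.1887  0.184 ]] [ 0.43863067 -0.16121734  0.184     ]
0.05113979153885257 75.65692133737362
0.020430251925304448 -14.117845490003832
78.09272385677559
```

>>> arm_command:
  deltas:
    - [1,[2.2,0.5,1.5],[0,0,0.2]]
    - [1,[2.2,0.5,2],[0,0,0]]
    - [1,[0,0,4],[0,0,0]]
    - [1,[0,0,3],[0,0,0]]
    - [1,[0,0,0],[0,0,0]]

```text
t: 2.55
ee_pos: [0.4369, -0.1596, 0.1916]
tool_rot: [-2.452, -1.948, 0.007]
force: [-0.3, -0.3, 0.8]
width: 0.996
finger_force: 0.0
```

```bash
python3 - <<'E'
from h import *
o=get_obs();print(o["t"],o["ee_pos"].round(4),tool_delta([.441,-.1615,.143]))
im=capture("wrist")[:,:,::-1];cv2.imwrite("pics/w2.png",im)
E
```

```text
2.55 [ 0.4369 -0.1596  0.1916] [-0.11  0.49  4.86]
```

View pics/w2.png

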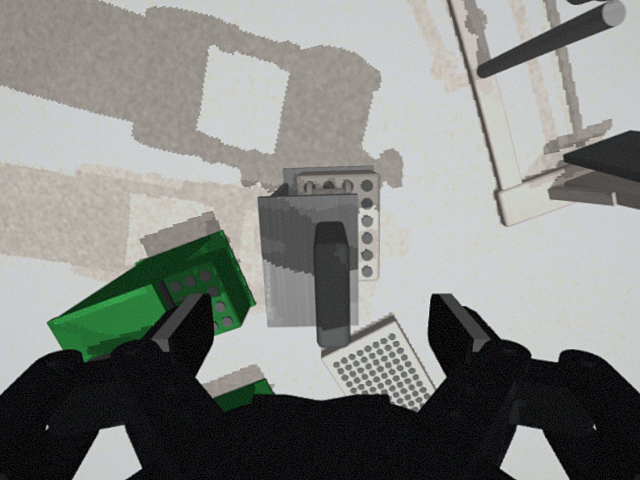

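The handle is at (332,285), between the fingers but about 5 mm to the right of centre, which agrees with the computed shift.

>>> arm_command:
  deltas:
    - [1,[-0.1,0.5,1.5],[0,0,0]]
    - [1,[0,0,2],[0,0,0]]
    - [1,[0,0,1.3],[0,0,0]]
    - [-1,[0,0,0],[0,0,0]]
    - [-1,[0,0,0],[0,0,0]]
  force: 60

```text
t: 3.1
ee_pos: [0.4461, -0.1641, 0.1492]
tool_rot: [2.457, 1.955, 0.001]
force: [-0.2, 0.1, 0.1]
width: 0.694
finger_force: 0.0
```

>>> arm_command:
  deltas:
    - [-1,[0,0,0],[0,0,0]]
    - [-1,[0,0,0],[0,0,0]]
    - [-1,[0,0,0],[0,0,0]]
    - [-1,[0,0,0],[0,0,0]]
    - [-1,[0,0,0],[0,0,0]]

```text
t: 3.6
ee_pos: [0.4454, -0.1638, 0.1486]
tool_rot: [2.458, 1.957, -0.0]
force: [-2.2, -0.1, 2.5]
width: 0.179
finger_force: 60.6
```

>>> arm_command:
  deltas:
    - [-1,[0,0,-1],[0,0,0]]
    - [-1,[0,0,-2.5],[0,0,0]]
    - [-1,[0,0,-3],[0,0,0]]
    - [-1,[0,0,-2.5],[0,0,0]]
    - [-1,[0,0,-1],[0,0,0]]

```text
t: 4.1
ee_pos: [0.447, -0.1643, 0.2511]
tool_rot: [2.454, 1.954, 0.004]
force: [-0.0, 0.7, -3.4]
width: 0.179
finger_force: 59.9
```

>>> arm_command:
  deltas:
    - [-1,[2.5,0.1,0],[0,0,0]]
    - [-1,[3.5,0.3,0],[0,0,0]]
    - [-1,[3.5,0.3,0],[0,0,0]]
    - [-1,[3.5,0.3,0],[0,0,0]]
    - [-1,[3.5,0.3,0],[0,0,0]]

```text
t: 4.6
ee_pos: [0.4946, -0.0044, 0.2472]
tool_rot: [-2.457, -1.956, 0.002]
force: [0.3, 0.4, -1.9]
width: 0.179
finger_force: 59.8
```

>>> arm_command:
  deltas:
    - [-1,[3.5,0.3,0],[0,0,0]]
    - [-1,[3.5,0.3,0],[0,0,0]]
    - [-1,[3.5,0.3,0],[0,0,-0.8]]
    - [-1,[1.5,0,0],[0,0,-0.9]]
    - [-1,[0,0,0],[0,0,-0.9]]

```text
t: 5.1
ee_pos: [0.529, 0.1118, 0.2469]
tool_rot: [-2.16, -2.278, 0.001]
force: [0.8, -1.0, -3.3]
width: 0.176
finger_force: 59.8
```

>>> arm_command:
  deltas:
    - [-1,[0,0,0],[0,0,-0.9]]
    - [-1,[0,0,0],[0,0.6,0]]
    - [-1,[0,0,0],[0,0.57,0]]
    - [-1,[0,0,0],[0,0,0]]
    - [-1,[0,0,0],[0,0,0]]

```text
t: 5.6
ee_pos: [0.529, 0.1089, 0.2473]
tool_rot: [-1.999, -2.299, -0.119]
force: [0.0, 0.2, -3.6]
width: 0.18
finger_force: 59.8
```

```bash
python3 - <<'E'
from h import *
o=get_obs();print(o["t"],o["ee_pos"].round(4),o["width"],o["force"].round(1),Ro.from_rotvec(o["tool_rot"]).as_matrix().round(4).tolist())
np.savez("w3.npz",**calibration("wrist"));im=capture("wrist")[:,:,::-1];cv2.imwrite("pics/w3.png",im)
E
```

```text
5.6 [0.529  0.1089 0.2473] 0.17981478745214488 [ 0.   0.2 -3.6] [[-0.1379, 0.9903, -0.0187], [0.983, 0.1392, 0.1197], [0.1212, -0.0019, -0.9926]]
```

View pics/w3.png

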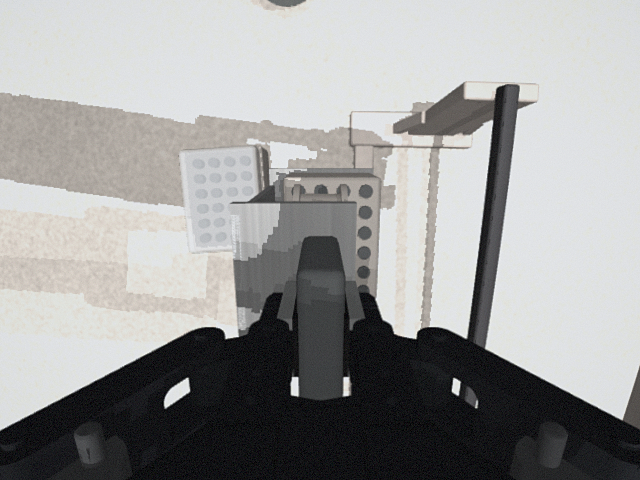

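The rail runs from (508,88) at its raised end to about (480,330). The carrier is held at (300,270) with its throat facing the rail.

```bash
python3 - <<'E'
from h import *
c=dict(np.load("w3.npz"));im=cv2.imread("pics/w3.png");g=cv2.cvtColor(im,cv2.COLOR_BGR2GRAY).astype(int)
for v in(100,150,200,250,290):
    r=g[v-2:v+3,460:530].mean(0).round().astype(int);print(v,r[5:65].tolist())
print(g[75:100,508])
E
```

```text
100 [118, 123, 118, 120, 124, 127, 127, 129, 129, 129, 132, 131, 132, 129, 131, 133, 135, 136, 138, 138, 138, 140, 140, 142, 141, 138, 131, 134, 125, 95, 42, 25, 27, 30, 31, 32, 27, 37, 51, 60, 58, 81, 91, 91, 89, 88, 87, 85, 84, 82, 83, 72, 71, 130, 168, 175, 176, 175, 175, 175]
150 [211, 211, 213, 220, 226, 226, 226, 227, 227, 226, 226, 226, 226, 226, 227, 226, 227, 226, 226, 226, 226, 226, 228, 233, 206, 103, 31, 26, 31, 29, 34, 34, 37, 54, 65, 62, 90, 91, 90, 88, 89, 86, 85, 84, 82, 79, 72, 128, 231, 231, 226, 228, 225, 227, 226, 226, 227, 225, 226, 226]
200 [227, 226, 227, 227, 228, 227, 228, 227, 227, 227, 226, 227, 227, 227, 227, 228, 227, 231, 231, 161, 51, 21, 31, 33, 27, 28, 32, 55, 69, 68, 84, 92, 89, 90, 85, 88, 83, 84, 81, 78, 75, 162, 228, 230, 228, 227, 226, 227, 226, 227, 227, 227, 227, 227, 226, 226, 226, 226, 227, 226]
250 [226, 227, 227, 227, 227, 227, 227, 227, 227, 226, 228, 231, 231, 153, 43, 21, 28, 31, 30, 33, 38, 59, 68, 80, 87, 89, 87, 88, 86, 85, 82, 81, 79, 74, 125, 222, 232, 229, 227, 227, 227, 227, 227, 227, 227, 225, 227, 227, 227, 227, 227, 226, 226, 227, 226, 227, 226, 227, 226, 226]
290 [227, 227, 227, 228, 228, 228, 230, 231, 137, 36, 22, 31, 34, 34, 30, 46, 61, 73, 82, 87, 86, 86, 84, 85, 82, 81, 77, 74, 100, 206, 233, 229, 228, 226, 226, 227, 227, 226, 226, 226, 226, 227, 227, 226, 227, 227, 227, 226, 227, 225, 226, 227, 226, 226, 225, 227, 226, 226, 227, 226]
[226 224 223 223 226 225 228 192 206  89  70  86  90  96  97  97  89  93
  92  94  91  93  92  91  93]
```

```bash
python3 - <<'E'
from h import *
c=dict(np.load("w3.npz"))
E=onz(c,(510.8,85),.15+.217*np.sin(np.radians(7)));P=[E]
for v,u in((100,510.2),(150,504.8),(200,498.8),(250,492.1),(290,486.7)):
    z=.17
    for _ in range(30):
        p=onz(c,(u,v),z);z=E[2]-np.tan(np.radians(7))*np.hypot(*(p-E)[:2])
    P.append(p)
P=np.array(P);print(P.round(4))
k=np.polyfit(P[:,1],P[:,0],1);print("yaw",-np.arctan(k[0]),np.degrees(np.arctan(k[0])),"x at y=-.132:",np.polyval(k,-.132))
yaw=-np.arctan(k[0]);R=Ro.from_euler("zx",[yaw,np.radians(7)]).as_matrix();o=get_obs()
E[0]=np.polyval(k,E[1]);O=E-R@[0,.217,0];print("origin",O.round(4),R.round(4).tolist())
np.savez("rail.npz",O=O,R=R)
print("knob hinge",(O+R@[-.07,-.06,.052]).round(4))
M=Ro.from_rotvec(o["tool_rot"]).as_matrix()
seat=o["ee_pos"]+M@[0,0,.0506];print("seat in rail",(R.T@(seat-O)).round(4))
# rail-x seen by handle: carrier axes = tool (y,x,-z)
C=np.c_[M[:,1],M[:,0],-M[:,2]];print("carrier rel rail deg",np.degrees(Ro.from_matrix(R.T@C).as_rotvec()).round(2))
t=calibration("top");print("top proj hi,stop",proj(t,[E,O+R@[0,-.178,0]]).round(1),"meas (214,185.5)(367,168)")
s=calibration("scene");print("scene",proj(s,[E,O+R@[0,-.178,0]]).round(1), "meas (364,277)(223.5,244.5)")
E
```

```text
[[0.6256 0.2346 0.1764]
 [0.6273 0.2262 0.1754]
 [0.6313 0.197  0.1718]
 [0.6354 0.1662 0.168 ]
 [0.6396 0.1334 0.1639]
 [0.6434 0.1054 0.1604]]
yaw 0.134961897747052 -7.732747135982254 x at y=-.132: 0.6757322435152279
origin [0.6552 0.0211 0.1502] [[0.9909, -0.1346, 0.0], [0.1335, 0.9835, -0.1219], [0.0164, 0.1208, 0.9925]]
knob hinge [ 0.5939 -0.0536  0.1935]
seat in rail [-0.1125  0.1154  0.0353]
carrier rel rail deg [0.04 1.05 0.23]
top proj hi,stop [[212.5 185.1]
 [376.2 166.2]] meas (214,185.5)(367,168)
scene [[364.4 275.8]
 [220.3 240.9]] meas (364,277)(223.5,244.5)
```

```bash
sed -i 's/x/x/' h.py; cat >> h.py <<'E'
try:
    f=np.load("rail.npz");O=f["O"];R=f["R"]
except OSError: pass
def seat():
    o=get_obs();M=Ro.from_rotvec(o["tool_rot"]).as_matrix();C=np.c_[M[:,1],M[:,0],-M[:,2]]
    print(o["t"],"seat rail",(R.T@(o["ee_pos"]+M@[0,0,.0506]-O)*1000).round(1),"rot",np.degrees(Ro.from_matrix(R.T@C).as_rotvec()).round(2),"F",o["force"].round(1),o["width"].round(3))
E
python3 - <<'E'
from h import *
yaw=.13496;R=Ro.from_euler("ZX",[yaw,np.radians(7)]).as_matrix()
O=np.array([.6256,.2346,.1764])-R@[0,.217,0];print(O,R.round(4).tolist());np.savez("rail.npz",O=O,R=R)
import h;h.O=O;h.R=R;seat()
E
```

```text
[0.65457986 0.02117602 0.14995435] [[0.9909, -0.1335, 0.0164], [0.1346, 0.9835, -0.1208], [0.0, 0.1219, 0.9925]]Traceback (most recent call last):
  File "<stdin>", line 4, in <module>
  File "h.py", line 19, in seat
    print(o["t"],"seat rail",(R.T@(o["ee_pos"]+M@[0,0,.0506]-O)*1000).round(1),"rot",np.degrees(Ro.from_matrix(R.T@C).as_rotvec()).round(2),"F",o["force"].round(1),o["width"].round(3))
                                                                                                                                                                    ^^^^^^^^^^^^^^^^
AttributeError: 'float' object has no attribute 'round'
```

>>> arm_command:
  deltas:
    - [-1,[0,0,0.8],[0,0,0]]
    - [-1,[0,0.5,0.8],[0,0,0]]
    - [-1,[0,1.5,0],[0,0,0]]
    - [-1,[0,0,0],[0,0,0]]

```text
t: 6.05
ee_pos: [0.5503, 0.1146, 0.2315]
tool_rot: [-1.998, -2.301, -0.123]
force: [0.1, -0.0, -3.7]
width: 0.179
finger_force: 59.8
```

```bash
python3 -c "
from h import *
seat()"
```

```text
Traceback (most recent call last):
  File "h.py", line 19, in seat
    print(o["t"],"seat rail",(R.T@(o["ee_pos"]+M@[0,0,.0506]-O)*1000).round(1),"rot",np.degrees(Ro.from_matrix(R.T@C).as_rotvec()).round(2),"F",o["force"].round(1),o["width"].round(3))
                                                                                                                                                                    ^^^^^^^^^^^^^^^^
AttributeError: 'float' object has no attribute 'round'
```

```bash
sed -i 's/,o\["width"\].round(3)/,round(o["width"],3)/' h.py; python3 -c "
from h import *
seat()"
```

```text
6.05 seat rail [-90.8 115.8  17.4] rot [ 0.01 -0.01  0.35] F [ 0.1 -0.  -3.7] 0.179
```

>>> arm_command:
  deltas:
    - [-1,[0,1.5,0],[0,0,0.05]]
    - [-1,[0,1.5,0],[0,0,0]]
    - [-1,[0,1.5,0],[0,0,0]]
    - [-1,[0,1.0,0],[0,0,0]]
    - [-1,[0,0.7,0],[0,0,0]]

```text
t: 6.55
ee_pos: [0.6107, 0.1227, 0.232]
tool_rot: [-2.003, -2.295, -0.121]
force: [0.4, 0.8, -3.4]
width: 0.178
finger_force: 59.9
```

>>> arm_command:
  deltas:
    - [-1,[0,0.8,0],[0,0,0]]
    - [-1,[0,0.8,0],[0,0,0]]
    - [-1,[0,0.7,0],[0,0,0]]
    - [-1,[0,0.5,0],[0,0,0]]
    - [-1,[0,0,0],[0,0,0]]

```text
t: 7.05
ee_pos: [0.6389, 0.1263, 0.2324]
tool_rot: [-2.004, -2.295, -0.123]
force: [-0.1, -0.6, -3.0]
width: 0.178
finger_force: 59.9
```

```bash
python3 - <<'E'
from h import *
seat()
c=calibration("wrist");np.savez("w4.npz",**c)
a=capture("wrist")[:,:,::-1];b=capture("scene")[170:320,200:400,::-1]
cv2.imwrite("pics/w4.png",a);cv2.imwrite("pics/sc4.png",b)
b=cv2.resize(b,(640,480));cv2.imwrite("pics/c4.png",cv2.convertScaleAbs(np.hstack([cv2.resize(a[:,120:600],(400,400)),b[:400,120:520]]),alpha=1.4))
E
```

```text
7.05 seat rail [ -1.4 115.6  18.2] rot [0.02 0.02 0.02] F [-0.1 -0.6 -3. ] 0.178
```

View pics/c4.png

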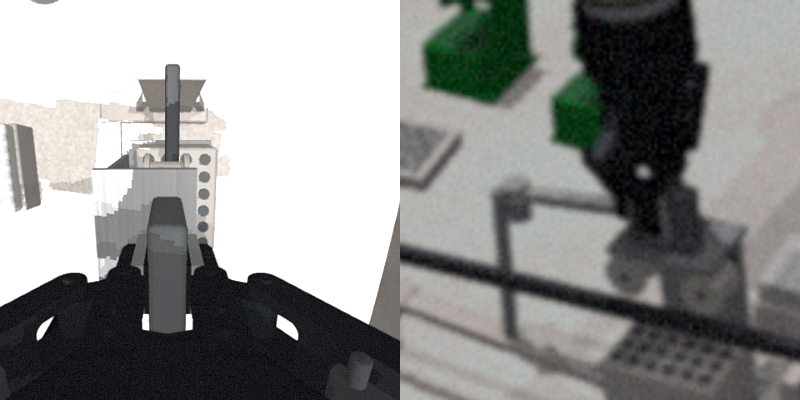

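The wrist view shows the rail straight ahead of the handle, at about (172,100) in the crop. The scene view shows the rail in the throat, between the rollers and the rack. I'll check the sideways alignment numerically.

```bash
python3 - <<'E'
from h import *
c=dict(np.load("w4.npz"));g=cv2.cvtColor(cv2.imread("pics/w4.png"),cv2.COLOR_BGR2GRAY).astype(int)
for v in(135,165,180): print(v,g[v-2:v+3,310:345].mean(0).round().astype(int).tolist())
print(300,g[245,290:350].tolist())
E=O+R@[0,.217,0]
print("pred",proj(c,[O+R@[x,y,0] for y in(.2,.17) for x in(-.005,.005)]).round(1).tolist())
o=get_obs();M=Ro.from_rotvec(o["tool_rot"]).as_matrix()
h=o["ee_pos"]+M@[0,0,-.0356];print("handle top edges pred",proj(c,[h+M@[x,y,0] for x in(.02,-.02) for y in(-.008,.008)]).round(1).tolist())
E
```

```text
135 [124, 122, 121, 121, 120, 115, 129, 130, 50, 44, 53, 61, 62, 61, 62, 62, 62, 61, 60, 59, 61, 60, 60, 55, 48, 79, 132, 131, 123, 124, 130, 134, 133, 134, 131]
165 [161, 160, 162, 166, 168, 168, 170, 168, 54, 41, 55, 60, 62, 61, 61, 61, 62, 61, 59, 59, 58, 59, 57, 48, 57, 117, 168, 166, 166, 166, 169, 173, 172, 169, 167]
180 [148, 132, 133, 132, 132, 132, 134, 119, 43, 41, 56, 63, 60, 61, 63, 62, 62, 60, 61, 60, 60, 62, 57, 45, 62, 131, 160, 159, 155, 157, 157, 156, 157, 156, 158]
300 [100, 92, 96, 108, 114, 117, 116, 117, 116, 98, 100, 97, 48, 43, 46, 50, 45, 51, 51, 51, 56, 52, 49, 50, 53, 45, 50, 49, 48, 56, 50, 53, 51, 56, 49, 52, 51, 52, 53, 50, 48, 52, 47, 49, 50, 44, 46, 50, 53, 102, 120, 115, 119, 118, 121, 121, 120, 123, 122, 123]
pred [[315.2, 109.9], [333.2, 110.0], [315.4, 164.5], [332.8, 164.5]]
handle top edges pred [[294.6, 291.7], [344.6, 291.7], [296.9, 396.6], [342.3, 396.7]]
```

>>> arm_command:
  deltas:
    - [-1,[0,0.24,0.5],[0,0,0]]
    - [-1,[0,0,0.5],[0,0,0]]
    - [-1,[0,0,0.4],[0,0,0]]
    - [-1,[0,0,0.1],[0,0,0]]
    - [-1,[0,0,0],[0,0,0]]

```text
t: 7.65
ee_pos: [0.6399, 0.1284, 0.2168]
tool_rot: [-2.003, -2.294, -0.121]
force: [0.4, -0.1, -3.5]
width: 0.178
finger_force: 59.8
```

```bash
python3 -c "
from h import *
seat()"
```

```text
7.65 seat rail [ -0.2 115.6   2.6] rot [0.02 0.1  0.01] F [ 0.4 -0.1 -3.5] 0.178
```

>>> arm_command:
  deltas:
    - [-1,[0,0.1,0.1],[0,0,0]]
    - [-1,[0,0,0.1],[0,0,0]]
    - [-1,[0,0,0],[0,0,0]]
    - [-1,[0,0,0],[0,0,0]]

```text
t: 8.05
ee_pos: [0.6413, 0.1288, 0.2156]
tool_rot: [-2.004, -2.295, -0.122]
force: [-0.2, 0.1, -3.5]
width: 0.179
finger_force: 59.9
```

>>> arm_command:
  deltas:
    - [-1,[0,0,0.1],[0,0,0]]
    - [-1,[0,0,0],[0,0,0]]
    - [-1,[0,0,0],[0,0,0]]

```text
t: 8.35
ee_pos: [0.6413, 0.1289, 0.2145]
tool_rot: [-2.004, -2.295, -0.122]
force: [-0.1, 1.1, -2.5]
width: 0.177
finger_force: 60.0
```

```bash
python3 -c "
from h import *
seat()"
```

```text
8.35 seat rail [  1.3 115.6   0.2] rot [0.02 0.04 0.02] F [-0.1  1.1 -2.5] 0.177
```

Contact is just starting, so I'll lower it slightly more.

>>> arm_command:
  deltas:
    - [-1,[0,0,0.08],[0,0,0]]
    - [-1,[0,0,0],[0,0,0]]
    - [-1,[0,0,0],[0,0,0]]

```text
t: 8.65
ee_pos: [0.6414, 0.129, 0.2143]
tool_rot: [-2.004, -2.295, -0.123]
force: [-0.8, 0.3, 0.1]
width: 0.177
finger_force: 60.4
```

>>> arm_command:
  deltas:
    - [1,[0,0,0],[0,0,0]]
    - [1,[0,0,0],[0,0,0]]
    - [1,[0,0,-1],[0,0,0]]
    - [1,[0,0,-4],[0,0,0]]
    - [1,[0,0,-4],[0,0,0]]

```text
t: 9.15
ee_pos: [0.6422, 0.1181, 0.3033]
tool_rot: [-2.003, -2.294, -0.12]
force: [0.3, 0.4, 0.2]
width: 0.994
finger_force: 0.0
```

```bash
python3 - <<'E'
from h import *
print(get_obs()["t"],get_obs()["ee_pos"],get_obs()["width"])
cv2.imwrite("pics/top5.png",capture("top")[:,:,::-1]);cv2.imwrite("pics/sc5.png",capture("scene")[:,:,::-1])
E
```

```text
9.15 [0.64216805 0.11805203 0.30331463] 0.9938846479946827
```

>>> arm_command:
  deltas:
    - [1,[0,-2,-3],[0,0,0]]
    - [1,[0,-4,0],[0,0,0]]
    - [1,[0,-4,0],[0,0,0]]
    - [1,[0,-4,0],[0,0,0]]
    - [1,[0,-4,0],[0,0,0]]

```text
t: 9.75
ee_pos: [0.4635, 0.09, 0.3332]
tool_rot: [-2.004, -2.295, -0.123]
force: [0.4, -1.1, 0.4]
width: 1.001
finger_force: 0.0
```

>>> arm_command:
  deltas:
    - [1,[0,0,0],[0,0,0]]
    - [1,[0,0,0],[0,0,0]]
    - [1,[0,0,0],[0,0,0]]
    - [1,[0,0,0],[0,0,0]]
    - [1,[0,0,0],[0,0,0]]

```text
t: 10.25
ee_pos: [0.466, 0.0903, 0.3329]
tool_rot: [-2.004, -2.295, -0.122]
force: [0.6, 0.2, 0.3]
width: 1.001
finger_force: 0.0
```

```bash
python3 - <<'E'
from h import *
print(get_obs()["t"],get_obs()["ee_pos"],Ro.from_rotvec(get_obs()["tool_rot"]).as_matrix().round(3).tolist())
a=capture("top")[:,:,::-1];b=capture("scene")[:,:,::-1];cv2.imwrite("pics/top6.png",a);cv2.imwrite("pics/sc6.png",b)
a=cv2.resize(a[130:290,200:400],(600,480))[:,:400] if 0 else cv2.resize(a[130:270,200:400],(400,280))
b0=cv2.resize(cv2.imread("pics/sc5.png")[170:310,195:395],(400,280));b=cv2.resize(b[170:310,195:395],(400,280))
a0=cv2.resize(cv2.imread("pics/top5.png")[130:270,200:400],(400,280))
cv2.imwrite("pics/c6.png",cv2.convertScaleAbs(np.vstack([np.hstack([a0,b0]),np.hstack([a,b])]),alpha=1.5))
E
```

```text
10.25 [0.46600657 0.09029507 0.33290843] [[-0.134, 0.991, -0.017], [0.983, 0.135, 0.121], [0.122, -0.001, -0.993]]
```

View pics/c6.png

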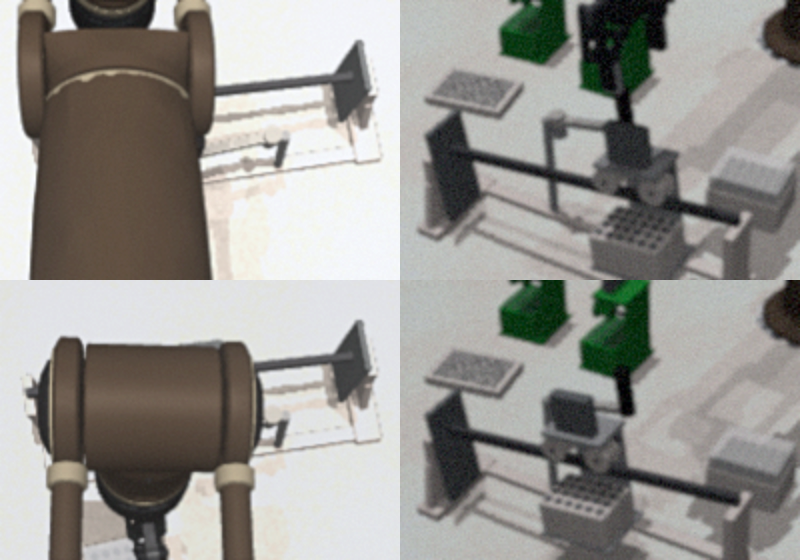

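The carrier was released cleanly and is rolling down: it was at the raised end in the first frame and mid-rail in the second, upright and untouched. While it rolls I'll locate the knob.

>>> arm_command:
  deltas:
    - [1,[0,0,0],[0,0,0]]
    - [1,[0,0,0],[0,0,0]]
    - [1,[0,0,0],[0,0,0]]
    - [1,[0,0,0],[0,0,0]]
    - [1,[0,0,0],[0,0,0]]

```text
t: 10.85
ee_pos: [0.4649, 0.0902, 0.3329]
tool_rot: [-2.004, -2.295, -0.122]
force: [-0.3, 0.8, 0.6]
width: 1.0
finger_force: 0.0
```

>>> arm_command:
  deltas:
    - [1,[0,0,0],[0,0,0]]
    - [1,[0,0,0],[0,0,0]]
    - [1,[0,0,0],[0,0,0]]
    - [1,[0,0,0],[0,0,0]]
    - [1,[0,0,0],[0,0,0]]

```text
t: 11.35
ee_pos: [0.465, 0.0902, 0.3329]
tool_rot: [-2.004, -2.295, -0.122]
force: [0.5, -0.1, 0.4]
width: 1.0
finger_force: 0.0
```

>>> arm_command:
  deltas:
    - [1,[0,0,0],[0,0,0]]
    - [1,[0,0,0],[0,0,0]]
    - [1,[0,0,0],[0,0,0]]
    - [1,[0,0,0],[0,0,0]]
    - [1,[0,0,0],[0,0,0]]

```text
t: 11.85
ee_pos: [0.465, 0.0902, 0.3329]
tool_rot: [-2.004, -2.295, -0.122]
force: [0.2, 0.1, -0.4]
width: 0.998
finger_force: 0.0
```

>>> arm_command:
  deltas:
    - [1,[0,0,0],[0,0,0]]
    - [1,[0,0,0],[0,0,0]]
    - [1,[0,0,0],[0,0,0]]
    - [1,[0,0,0],[0,0,0]]
    - [1,[0,0,0],[0,0,0]]

```text
t: 12.35
ee_pos: [0.465, 0.0902, 0.3329]
tool_rot: [-2.004, -2.295, -0.122]
force: [-0.4, 0.6, -0.1]
width: 0.999
finger_force: 0.0
```

```bash
python3 - <<'E'
from h import *
o=get_obs();M=Ro.from_rotvec(o["tool_rot"]).as_matrix()
def kn(a,z=.076): return O+R@[-.07+.095*np.cos(a),-.06+.095*np.sin(a),z]
c=calibration("wrist");a=capture("wrist")[:,:,::-1];cv2.imwrite("pics/w7.png",a);np.savez("w7.npz",**c)
b=capture("scene")[:,:,::-1];cv2.imwrite("pics/sc7.png",b)
b2=capture("scene")[:,:,::-1]
print("moving diff",cv2.absdiff(b,b2)[170:320,195:395].max(), cv2.absdiff(b,cv2.imread("pics/sc6.png"))[170:320,195:395].max())
print("knob pred wrist",[proj(c,kn(x)).round(0).tolist() for x in(1.5,1.6,1.8)])
s=calibration("scene");t=calibration("top")
print("top knob pred at angles",[(x,proj(t,kn(x)).round(1).tolist()) for x in(1.4,1.5,1.6,1.7,1.8)],"meas",(204.6+375/4,139.6+240/4))
H=O+R@[0,-.13,.086];print("handle top at stop scene",proj(s,[O+R@[x,-.13+y,.086] for x in(-.008,.008) for y in(-.026,.026)]).round(1).tolist())
u,v=proj(c,kn(1.6))[0].astype(int);g=a.max(2)
m=(g<45).astype(np.uint8);n,l,st,ce=cv2.connectedComponentsWithStats(m)
for i in range(1,n):
    if 150<st[i,4]<20000:print(st[i],ce[i].round(1))
E
```

```text
moving diff 43 112
knob pred wrist [[[475.0, 348.0]], [[463.0, 348.0]], [[438.0, 351.0]]]
top knob pred at angles [(1.4, [[296.8, 188.4]]), (1.5, [[297.0, 192.6]]), (1.6, [[297.5, 196.8]]), (1.7, [[298.5, 200.9]]), (1.8, [[300.0, 205.0]])] meas (298.35, 199.6)
handle top at stop scene [[221.8, 211.2], [239.1, 214.8], [217.7, 214.6], [235.0, 218.3]]
[   0  177   56  130 3114] [ 17.4 235.8]
```

```bash
python3 - <<'E'
from h import *
print(tool_delta(O+R@[-.075,-.045,.15]))
s=cv2.imread("pics/sc7.png");s0=cv2.imread("pics/scene0.png")
cap=[s]+[capture("scene")[:,:,::-1]]
d=cv2.GaussianBlur(cv2.absdiff(s,s0),(3,3),0).max(2)[195:300,195:300]>40
ys,xs=np.where(d);print("change bbox",xs.min()+195,xs.max()+195,ys.min()+195,ys.max()+195)
E
```

```text
[-16.05  10.36   2.  ]
change bbox 218 299 195 299
```

>>> arm_command:
  deltas:
    - [1,[-3.5,2,0],[0,0,0]]
    - [1,[-3.5,2,0],[0,0,0]]
    - [1,[-3.5,2,0.5],[0,0,0]]
    - [1,[-3.5,2.2,0.5],[0,0,0]]
    - [1,[-2,2,0.5],[0,0,0]]

```text
t: 13.05
ee_pos: [0.5882, -0.0541, 0.2976]
tool_rot: [-2.006, -2.293, -0.121]
force: [0.4, -0.4, 1.0]
width: 1.002
finger_force: 0.0
```

>>> arm_command:
  deltas:
    - [1,[0,0,0],[0,0,0]]
    - [1,[0,0,0],[0,0,0]]

```text
t: 13.25
ee_pos: [0.587, -0.0518, 0.2976]
tool_rot: [-2.003, -2.292, -0.121]
force: [0.2, 0.1, -0.7]
width: 0.999
finger_force: 0.0
```

```bash
python3 - <<'E'
from h import *
def kn(a,z=.076): return O+R@[-.07+.095*np.cos(a),-.06+.095*np.sin(a),z]
o=get_obs();M=Ro.from_rotvec(o["tool_rot"]).as_matrix();print(o["t"],(R.T@(o["ee_pos"]-O)).round(4))
c=calibration("wrist");np.savez("w8.npz",**c);a=capture("wrist")[:,:,::-1];cv2.imwrite("pics/w8.png",a)
b=capture("scene")[:,:,::-1];cv2.imwrite("pics/sc8.png",b)
print([proj(c,kn(x)).round(0).tolist() for x in(1.5,1.67,1.8)])
cv2.imwrite("pics/c8.png",cv2.convertScaleAbs(np.hstack([cv2.resize(a,(400,300)),cv2.resize(b[170:320,195:395],(400,300))]),alpha=1.4))
m=(a.max(2)<60).astype(np.uint8);n,l,st,ce=cv2.connectedComponentsWithStats(m)
for i in range(1,n):
    if 150<st[i,4]<90000:print(st[i],ce[i].round(1))
E
```

```text
13.25 [-0.0768 -0.0447  0.1543]
[[[345.0, 121.0]], [[317.0, 121.0]], [[297.0, 125.0]]]
[ 397    0   25  278 1629] [412.4 157.4]
[303 103  32  36 873] [318.6 120.2]
[ 356  251   50  112 1031] [364.7 302.5]
[    0   278   640   202 74568] [306.3 407.6]
[  0 343  32  33 747] [ 13.  355.7]
```

View pics/c8.png

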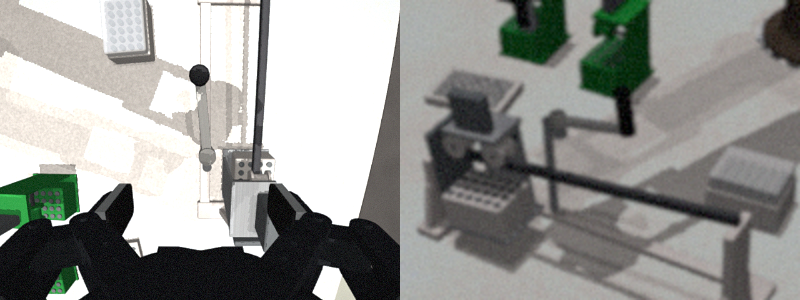

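The carrier rests against the stop (right half). The knob is at (318.6,120.2) in the full wrist image, which puts the keeper at about 1.66 rad. I'll go over it and pinch it.

>>> arm_command:
  deltas:
    - [1,[2.5,-0.1,0],[0,0,0]]
    - [1,[3,0,0],[0,0,0]]
    - [1,[2.4,0,1],[0,0,0]]
    - [1,[0,0,3],[0,0,0]]
    - [1,[0,0,0],[0,0,0]]

```text
t: 13.85
ee_pos: [0.5714, 0.0329, 0.2655]
tool_rot: [-1.997, -2.294, -0.116]
force: [-0.3, 0.2, -0.6]
width: 0.997
finger_force: 0.0
```

```bash
python3 -c "
from h import *
print((R.T@(get_obs()['ee_pos']-O)).round(4))"
```

```text
[-0.0809  0.0367  0.1119]
```

>>> arm_command:
  deltas:
    - [1,[-0.2,0.3,3],[0,0,0]]
    - [1,[0,0,2.5],[0,0,0]]
    - [1,[0,0,1.4],[0,0,0]]
    - [-1,[0,0,0],[0,0,0]]
    - [-1,[0,0,0],[0,0,0]]
  force: 20

```text
t: 14.35
ee_pos: [0.5776, 0.0375, 0.2008]
tool_rot: [-2.004, -2.296, -0.123]
force: [-0.5, 0.8, 0.4]
width: 0.691
finger_force: 0.0
```

>>> arm_command:
  deltas:
    - [-1,[0,0,0],[0,0,0]]
    - [-1,[0,0,0],[0,0,0]]
    - [-1,[0,0,0],[0,0,0]]
    - [-1,[0,0,0],[0,0,0]]
    - [-1,[0,0,0],[0,0,0]]

```text
t: 14.85
ee_pos: [0.5779, 0.0375, 0.201]
tool_rot: [-2.005, -2.296, -0.124]
force: [0.1, -0.5, 6.1]
width: 0.227
finger_force: 22.4
```

```bash
python3 -c "
from h import *
print((R.T@(get_obs()['ee_pos']-O)).round(4))"
```

```text
[-0.0738  0.0325  0.0475]
```

>>> arm_command:
  deltas:
    - [-1,[0,0.65,0],[0,0,0]]
    - [-1,[-0.1,1.14,0],[0,0,0]]
    - [-1,[-0.24,1.11,0],[0,0,0]]
    - [-1,[-0.37,1.08,0],[0,0,0]]
    - [-1,[-0.5,1.03,0],[0,0,0]]

```text
t: 15.35
ee_pos: [0.6284, 0.0335, 0.1993]
tool_rot: [-2.003, -2.293, -0.124]
force: [-3.4, 2.0, 7.9]
width: 0.223
finger_force: 22.9
```

>>> arm_command:
  deltas:
    - [-1,[-0.62,0.96,0],[0,0,0]]
    - [-1,[-0.73,0.88,0],[0,0,0]]
    - [-1,[-0.83,0.79,0],[0,0,0]]
    - [-1,[-0.91,0.68,0],[0,0,0]]
    - [-1,[-0.99,0.57,0],[0,0,0]]

```text
t: 15.85
ee_pos: [0.6721, -0.0018, 0.194]
tool_rot: [-2.003, -2.293, -0.123]
force: [-4.0, 1.9, 5.3]
width: 0.223
finger_force: 22.9
```

```bash
python3 -c "
from h import *
o=get_obs();p=R.T@(o['ee_pos']-O);print(p.round(4),np.arctan2(p[1]+.06,p[0]+.07),np.hypot(p[1]+.06,p[0]+.07),o['force'])"
```

```text
[ 0.0143 -0.0195  0.0468] 0.4473273534978339 0.09351772447688274 [-4.04703586  1.92634422  5.26578588]
```

>>> arm_command:
  deltas:
    - [-1,[-1.05,0.44,0],[0,0,0]]
    - [-1,[-1.1,0.32,0],[0,0,0]]
    - [-1,[-1.13,0.18,0],[0,0,0]]
    - [-1,[-0.8,0.05,0],[0,0,0]]
    - [-1,[0,0,0],[0,0,0]]

```text
t: 16.35
ee_pos: [0.6895, -0.0428, 0.1888]
tool_rot: [-2.008, -2.297, -0.126]
force: [5.3, 1.3, 3.9]
width: 0.226
finger_force: 19.5
```

```bash
python3 -c "
from h import *
o=get_obs();p=R.T@(o['ee_pos']-O);print(p.round(4),np.arctan2(p[1]+.06,p[0]+.07),np.hypot(p[1]+.06,p[0]+.07),R.T@o['force'])"
```

```text
[ 0.026  -0.0628  0.0468] -0.029319887684079952 0.09609091351482169 [5.4270514  1.07073567 3.77289944]
```

>>> arm_command:
  deltas:
    - [-1,[-0.2,-0.1,0],[0,0,0]]
    - [-1,[-0.1,0,0],[0,0,0]]
    - [-1,[0,0,0],[0,0,0]]

```text
t: 16.65
ee_pos: [0.6897, -0.0437, 0.1887]
tool_rot: [-2.008, -2.298, -0.131]
force: [6.9, 2.8, 2.3]
width: 0.224
finger_force: 19.5
```

```bash
python3 -c "
from h import *
o=get_obs();p=R.T@(o['ee_pos']-O);print(p.round(4),R.T@o['force'])"
```

```text
[ 0.0261 -0.0637  0.0469] [7.21925815 2.12600525 2.04345323]
```

>>> arm_command:
  deltas:
    - [1,[0,0,0],[0,0,0]]
    - [1,[0,0,0],[0,0,0]]
    - [1,[0,0,0],[0,0,0]]
    - [1,[0,0,-2],[0,0,0]]
    - [1,[0,0,-4],[0,0,0]]

```text
t: 17.15
ee_pos: [0.6838, -0.051, 0.2419]
tool_rot: [-1.997, -2.287, -0.111]
force: [-0.4, -0.2, -0.3]
width: 0.997
finger_force: 0.0
```

>>> arm_command:
  deltas:
    - [1,[0,0,-4],[0,0,0]]
    - [1,[2,0,-3],[0,0,0]]
    - [1,[3,0,0],[0,0,0]]
    - [1,[0,0,0],[0,0,0]]
    - [1,[0,0,0],[0,0,0]]

```text
t: 17.65
ee_pos: [0.6816, -0.0107, 0.3221]
tool_rot: [-2.002, -2.296, -0.119]
force: [0.1, -0.3, -1.0]
width: 1.003
finger_force: 0.0
```

>>> arm_command:
  deltas:
    - [1,[-4,-4,0],[0,0,0]]
    - [1,[-4,-4,0],[0,0,0]]
    - [1,[-4,-4,0],[0,0,0]]
    - [1,[0,0,0],[0,0,0]]
    - [1,[0,0,0],[0,0,0]]

```text
t: 18.15
ee_pos: [0.5902, -0.1311, 0.3086]
tool_rot: [-2.006, -2.29, -0.121]
force: [0.4, 0.0, 0.1]
width: 1.003
finger_force: 0.0
```

```bash
python3 - <<'E'
from h import *
def kn(a,z=.076): return O+R@[-.07+.095*np.cos(a),-.06+.095*np.sin(a),z]
c=calibration("wrist");a=capture("wrist");s=calibration("scene");b=capture("scene");cv2.imwrite("pics/sc9.png",b[:,:,::-1])
for n,i,k in(("wrist",a,c),("scene",b,s)):
    print(n,[proj(k,kn(x)).round(0).tolist() for x in(0,.1,.2)])
    m=(i.max(2)<60).astype(np.uint8);N,l,st,ce=cv2.connectedComponentsWithStats(m)
    p=proj(k,kn(0))[0]
    for j in range(1,N):
        if 30<st[j,4]<9000 and np.hypot(*(ce[j]-p))<70:print(st[j],ce[j].round(1))
p=cv2.imread("pics/sc8.png");d=cv2.absdiff(p,b[:,:,::-1]).max(2)
print("carrier region diff",(d[200:295,205:243]>40).mean(), "handle",(d[208:240,217:240]>40).sum())
E
```

```text
wrist [[[487.0, 152.0]], [[488.0, 137.0]], [[487.0, 122.0]]]
[ 449  125   54   30 1312] [475.4 139.9]
scene [[[247.0, 229.0]], [[250.0, 230.0]], [[254.0, 230.0]]]
[245 156  35  46 974] [263.2 181.4]
[ 285  172   38   49 1130] [304.9 199. ]
[ 208  214  163   87 3355] [255.  257.4]
carrier region diff 0.0 handle 0
```

```bash
cat > k.py <<'E'
from h import *
o=get_obs();print("TCP rail",(R.T@(o["ee_pos"]-O)).round(4),"F",(R.T@o["force"]).round(1),"t",o["t"])
def kn(a,z=.076): return O+R@[-.07+.095*np.cos(a),-.06+.095*np.sin(a),z]
c=calibration("wrist");a=capture("wrist");p=proj(c,kn(0))[0]
m=(a.max(2)<60).astype(np.uint8);N,l,st,ce=cv2.connectedComponentsWithStats(m)
for j in range(1,N):
    if 300<st[j,4]<9000 and np.hypot(*(ce[j]-p))<60:
        x,y,w,h=st[j,:4];e=np.argwhere(l==j)
        print("pred0",p,kn and proj(c,kn(0,.03))[0],st[j],"rows: right edge",[(v,e[e[:,0]==v][:,1].min(),e[e[:,0]==v][:,1].max()) for v in range(y,y+h,4)])
        u=(x+w-15.5,y+h/2-.5);og,d=ray(c,u);n=R[:,2];P=og+d*((O+n*.076-og)@n)/(d@n);q=R.T@(P-O);print("knob top rail",q.round(4),"angle",np.arctan2(q[1]+.06,q[0]+.07))
E
python3 k.py
```

```text
TCP rail [-0.0826 -0.1203  0.1754] F [-0.1  0.3 -0.4] t 18.25
pred0 [484.10745137 154.34008659] [458.77606391 152.66152615] [ 446  128   53   30 1292] rows: right edge [(128, np.int64(484), np.int64(485)), (132, np.int64(452), np.int64(494)), (136, np.int64(448), np.int64(497)), (140, np.int64(447), np.int64(498)), (144, np.int64(446), np.int64(498)), (148, np.int64(447), np.int64(497)), (152, np.int64(447), np.int64(494)), (156, np.int64(468), np.int64(487))]
knob top rail [ 0.0238 -0.0524  0.076 ] angle 0.08115511096066506
```

>>> arm_command:
  deltas:
    - [-1,[4,2,0],[0,0,0]]
    - [-1,[4,2.2,0],[0,0,0]]
    - [-1,[3,2.2,0],[0,0,0]]
    - [-1,[0,2.2,0],[0,0,0]]
    - [-1,[0,2.2,0],[0,0,0]]

```text
t: 18.8
ee_pos: [0.6851, -0.0033, 0.3236]
tool_rot: [-1.998, -2.3, -0.122]
force: [-0.0, -0.1, 1.2]
width: 0.141
finger_force: 0.0
```

>>> arm_command:
  deltas:
    - [-1,[0,0,0],[0,0,0]]
    - [-1,[0,0,0],[0,0,0]]
    - [-1,[0,0,0],[0,0,0]]

```text
t: 19.1
ee_pos: [0.6832, -0.0063, 0.3231]
tool_rot: [-2.002, -2.295, -0.121]
force: [-0.0, 0.0, 0.3]
width: -0.001
finger_force: 0.0
```

```bash
python3 k.py
```

```text
TCP rail [ 0.0246 -0.0097  0.1756] F [-0.   0.1  0.3] t 19.1
```

>>> arm_command:
  deltas:
    - [-1,[0,0,4],[0,0,0]]
    - [-1,[0,0,4],[0,0,0]]
    - [-1,[0,0,3.5],[0,0,0]]
    - [-1,[0,0,1],[0,0,0]]
    - [-1,[0,0,0],[0,0,0]]

```text
t: 19.65
ee_pos: [0.6799, 0.0084, 0.1975]
tool_rot: [-2.002, -2.292, -0.118]
force: [0.6, -0.7, 0.3]
width: 0.002
finger_force: 0.0
```

>>> arm_command:
  deltas:
    - [-1,[-0.8,0,0],[0,0,0]]
    - [-1,[-0.7,0,0],[0,0,0]]
    - [-1,[-0.5,0,0],[0,0,0]]
    - [-1,[-0.4,0,0],[0,0,0]]
    - [-1,[0,0,0],[0,0,0]]

```text
t: 20.15
ee_pos: [0.6853, -0.0162, 0.1971]
tool_rot: [-2.006, -2.295, -0.123]
force: [-0.7, 0.3, -0.4]
width: -0.005
finger_force: 0.0
```

```bash
python3 k.py
```

```text
TCP rail [ 0.0255 -0.0351  0.0518] F [-0.6  0.4 -0.4] t 20.15
```

>>> arm_command:
  deltas:
    - [-1,[-0.2,0,0],[0,0,0]]
    - [-1,[-0.2,0,0],[0,0,0]]
    - [-1,[0,0,0],[0,0,0]]

```text
t: 20.5
ee_pos: [0.6854, -0.0192, 0.1958]
tool_rot: [-2.004, -2.295, -0.122]
force: [0.8, -0.3, -0.4]
width: -0.002
finger_force: 0.0
```

>>> arm_command:
  deltas:
    - [-1,[-0.2,0,0],[0,0,0]]
    - [-1,[0,0,0],[0,0,0]]

```text
t: 20.7
ee_pos: [0.6856, -0.0203, 0.1956]
tool_rot: [-2.003, -2.294, -0.123]
force: [-1.4, 3.0, -0.4]
width: 0.004
finger_force: 1.3
```

>>> arm_command:
  deltas:
    - [-1,[-0.2,0,0],[0,0,0]]
    - [-1,[0,0,0],[0,0,0]]

```text
t: 20.9
ee_pos: [0.6856, -0.0203, 0.1956]
tool_rot: [-2.001, -2.292, -0.126]
force: [-1.6, 7.0, 1.4]
width: 0.003
finger_force: 3.4
```

```bash
python3 k.py
```

```text
TCP rail [ 0.0251 -0.0394  0.0509] F [-0.6  7.2  0.6] t 20.9
```

The knob is firm against the end stop: 7 N with no further movement, and the geometry puts its axis at y = -60 mm. I'll back off and check once more.

>>> arm_command:
  deltas:
    - [-1,[1.5,0,0],[0,0,0]]
    - [-1,[2,0,-1],[0,0,0]]
    - [-1,[0,0,-4.5],[0,0,0]]
    - [-1,[0,0,-4.5],[0,0,0]]
    - [-1,[0,0,-3],[0,0,0]]

```text
t: 21.45
ee_pos: [0.6845, -0.0035, 0.3339]
tool_rot: [-2.005, -2.3, -0.127]
force: [0.9, -0.2, 0.7]
width: -0.002
finger_force: 0.0
```

>>> arm_command:
  deltas:
    - [-1,[-3.5,-4,0],[0,0,0]]
    - [-1,[-4,-4,0],[0,0,0]]
    - [-1,[-4,-3,0],[0,0,0]]
    - [-1,[0,0,0],[0,0,0]]
    - [-1,[0,0,0],[0,0,0]]

```text
t: 21.95
ee_pos: [0.5957, -0.1251, 0.3166]
tool_rot: [-2.007, -2.294, -0.123]
force: [0.1, 0.2, 0.6]
width: 0.0
finger_force: 0.0
```

```bash
python3 k.py; python3 - <<'E'
from h import *
b=capture("scene")[:,:,::-1];p=cv2.imread("pics/sc8.png");d=cv2.absdiff(p,b).max(2)
print("handle diff",(d[208:240,217:240]>40).sum(),"rack",(d[255:290,208:240]>40).sum())
E
```

```text
TCP rail [-0.078  -0.1157  0.1821] F [0.1 0.2 0.5] t 21.95
pred0 [472.14646961 160.37009852] [449.11149405 157.76811446] [ 437  145   49   28 1135] rows: right edge [(145, np.int64(445), np.int64(457)), (149, np.int64(439), np.int64(481)), (153, np.int64(438), np.int64(484)), (157, np.int64(437), np.int64(485)), (161, np.int64(438), np.int64(485)), (165, np.int64(438), np.int64(484)), (169, np.int64(452), np.int64(480))]
knob top rail [ 0.0237 -0.0588  0.076 ] angle 0.013232261990314468
handle diff 0 rack 0
```

The keeper now reads 0.01 rad, and the carrier hasn't moved from the stop. Handing in.

```bash
python3 -c "
from cell import *
print(hand_in())"
```

```text
the job is handed in; nothing more can be done
None
```

The carrier was hung on the raised end and rolled to the stop untouched, the keeper is closed behind it (measured about 0.01 rad), and the job was handed in at about 22 s; the judge's result was not shown.

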